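# Wedge the rocking instrument case

## Task

The closed blue-grey instrument case rocks on its feet because the one under its near right corner is too short. Press down on the lid at that corner to feel it rock and let go, push the wooden wedge thin end first along the bench, in from the case's right-hand side, under the short foot until it is snug and the case stands level without rocking, then press firmly (about 10 N) on that corner again to prove it and finish while still pressing there. Grip or lift nothing, do not shove the case out of its place, and leave the other things alone.

Things in the scene. Friction and masses are not known exactly. Their poses are not given: they have to be found in the camera images.
- case: closed blue-grey steel instrument case, 240 (x) x 300 (y) x 97 mm, 2.9 kg, lid fastened, on four black rubber feet 20 mm wide and 20 mm high at x = +-100, y = +-130 mm; lid top 117 mm above the bench. Origin at bench level under its middle, z up; front with round catch is -x (faces the robot), right-hand side is -y. Slides if pushed sideways with over about 14 N
- loose_corner (a point): point on the flat lid top, 117 mm above the bench, straight above the short foot, 20 mm in from the front and right edges: press within 35 mm of it. A downward push of 4 to 6 N here rocks the case until the short foot meets the bench; let go, it rocks back level
- foot_place (a point): point fixed to the case at bench level, straight under the middle of the short foot (case x = -100, y = -130 mm). With the case at rest the short foot hangs 4 to 8 mm above the bench (unknown)
- wedge: plain pale softwood wedge lying on the bench right of the case, 160 mm long, 50 wide, 0.12 kg, thickness growing evenly from 2 mm at the thin end to 20 mm at the butt (6.4 degrees: holds by friction). Origin in the middle of its underside, +x towards the thin end, z up. Starts pointing roughly along the case's +y, thin end 25 to 60 mm outside its right side
- wedge_tip (a point): middle of the wedge's thin end, on its underside. When snug it is roughly 5 to 55 mm past the middle of the short foot, with the butt end standing out beside the case by over 70 mm
- wedge_butt (a point): middle of the wedge's upright flat butt face (50 mm wide, 20 high), 10 mm above the underside: push here. Resistance is about 1 N when free and over 3 N once it bears on the foot; pushed on beyond that it lifts or slides the case
- brass_disc: brass disc, 51 mm across, 11 mm thick, at the far right behind the wedge; origin under its middle. Leave alone
- vee: small dark steel vee block, 50 x 60 x 36 mm, between the robot and the case; origin under its middle. Leave alone.
- red_pliers: pliers with red handles lying flat, 56 x 178 x 14 mm, in front of the case to the left; origin under the middle. Leave alone.
- gauge_ring: grey steel ring, 100 mm across, 50 mm high, on the bench left of the case; origin under its middle. Leave alone
There are look-alikes about, which are no part of the job. There is more than one size of the wedge; the job needs the middle-sized.

How it is judged:
By the outcome, as a careful person would: the job done as asked, in the order asked, and still so for the second after the job is handed in, while the arm keeps its last pose, push and grip.
It also fails if it takes over 58 s, if anything falls off the work surface, if the arm or the gripper's body presses on something with over 40 N, if the wrist force passes 120 N, or if a joint passes its speed limit or range.

## Robot

A 6-joint arm with a two-finger parallel gripper is mounted at the origin on a cart in front of the work surface, level with it; the furniture and walls round the work are solid. World frame = base frame: x ahead of the robot, y to its left, z up, the work surface at z = 0. Lengths are in m, angles in rad, forces in N, time in s.
With the tool pointing down it reaches from about 0.35 to 0.85 m from the base axis. Payload 8.1 kg.
Tool frame: the origin (TCP) lies on the front face of the gripper's body, between the roots of the fingers; the fingertips stand 84 mm ahead of it and the grasp point (between the pads) lies 65 mm ahead of it (r.grip_depth is the distance from the TCP to the grasp point, in m); z points along the fingers, y is the line along which they close (so a half turn about z gives the same grasp; the last joint's range is limited). The gripper opens to 93 mm and grips with 3 to 60 N. Pads are 15 mm wide; open, the fingers measure 128 mm over their backs; the gripper's body (75 mm by 188 mm) begins 65 mm behind the grasp point.
Start: joints at [-1.317, 0.13, 1.488, -0, 1.523, -0.085], TCP at [0.199, -0.566, 0.303] pointing down, gripper open.
Joint ranges: [-2.96, 2.96], [-0.89, 2.26], [0.02, 2.5], [-1.34, 4.48], [0, 2.73], [-2.66, 2.66]. Speed limits (rad/s): [2.39, 2.39, 2.79, 3.14, 3.14, 3.14].

## Interface

Orientations are given as a unit quaternion [w, x, y, z].
In Python, from station import r, optics, models gives the robot as it stands.
- The arm moves only by the tool step_arm, never from a script. Its arguments are lists of equal length, an entry for each row: "turn": the turn, a rotation vector about the tool's x, y, z as a fraction of full scale, a list of three; "translation": the shift along the tool's x, y, z as a fraction of full scale, a list of three; "grip": the gripper command: -1 is shut, 1 is fully open, values between are in proportion. A call has exactly 10 rows; each row shifts and turns the commanded pose from where the row before left it, along the tool's axes as they then stand; what a row does not reach is not made up. Full scale, the value 1, is 0.25 m for a shift and pi/2 rad for a turn. A row lasts 1/10 s, in which the tool goes at most 50 mm and 8.59 degrees, less where a joint would pass 70% of its speed; a pose out of reach is approached as far as the arm can. A call with a number of a shift or a turn outside -1 to 1 is refused whole. A call with a gripper value outside its range is refused whole. The fingers move at their own pace and stop on an object; the grip force is fixed at half the most. Time passes only in rows, so rows that do not move let the fingers close, or fill a call up. It gives the time, the measured TCP pose, the force, the opening and the grip force at its end, in the units of the state.
- r.get_state(): the state, without advancing time (a new reading comes with each control period).
- optics.read_camera(name): name is "side" or "top" or "wrist"; returns a dict with "pixels" (400x640x3 uint8, red, green, blue), "K" (3x3 intrinsics, pixels), "dist_coeffs" ([k1, k2, p1, p2, k3] as OpenCV has them; the pictures are not rectified), "rvec" (rotation vector, rad) and "tvec" (3), from world to camera coordinates, as OpenCV has them. Camera axes: x right, y down, z forward; pixel columns grow to the right and rows downward; lengths in m; the calibration is good to about 2 mm. A picture is of the moment at which its call begins. There is no depth.
- r.finish_job(): hands the job in; it is judged then, once.
Trained networks look in the newest picture that a camera, given by its name, has taken for a name from the list of things; names that differ only in an ending like _2 or _b are one class to them, and where a whole thing is asked for, a point or a joint stands for the part that bears it (a point fixed in the world has none). Each returns a list of dicts, best first, with "confidence" (0 to 1); they miss things now and then, are a little off and sometimes report something else, mostly with a low value. They report only what shows in the picture. A call takes as long as a camera call. They do not tell look-alikes from the thing itself.
- models.look_for(camera, query): "xyz" ([x, y, z] in m, in world coordinates, good to about 4 mm: the middle of the surface that is visible of it).
- models.silhouettes(camera, query): "mask" (400x640 bool, what is visible of it).
- models.pinpoint(camera, query): "xyz" ([x, y, z] in m, in world coordinates, good to about 4 mm: a listed point, or the origin of a listed thing).
The state is a dict: "t": time; "joint_positions": joint angles; "joint_velocities": joint speeds; "tau": joint torques, N m; "eef_pos": TCP position; "tool_rot": TCP orientation; "ft_force": force on the tool from outside, world axes, zero at the start; "moment": the same for the moment, N m; "grip_width": finger opening in m; "grasp_force": force on a finger pad.
Only numpy, scipy, OpenCV 4.12 (cv2) and the standard library are available. Lean on these libraries where they do the work, as an engineer would, in place of code of your own. Each camera call takes 0.05 s, during which the arm holds its last target. There are 200 camera calls.

## Working session

There is one attempt and no reset: what is moved stays moved. The work goes in short steps, Python scripts to look and compute and a tool call to move; the robot and the scene stay as the last step left them, time stands still between calls to the robot, and variables do not carry over. Pictures are saved under pics/ and viewed, at most 10 in all, crops included, and the job is handed in when it is done.

Besides the shell and the picture viewer there is one more tool, called after "Call:" as name(argument=value, ...), one argument or row to a line, values as JSON. step_arm: Moves the arm, as the interface text tells. Shift numbers are shares of 0.25 m and turn numbers shares of pi/2 rad, none past 1 either way. Its arguments: {"type":"object","properties":{"turn":{"type":"array","items":{"type":"array","items":{"type":"number","minimum":-1,"maximum":1}}},"translation":{"type":"array","items":{"type":"array","items":{"type":"number","minimum":-1,"maximum":1}}},"grip":{"type":"array","items":{"type":"number"}}},"required":["turn","translation","grip"]}

```bash
mkdir -p pics
python3 - <<'E'
from station import r,optics,models
import cv2,numpy as np
for c in ["top","side"]:
    im=optics.read_camera(c); cv2.imwrite(f"pics/{c}1.png",im["pixels"][:,:,::-1])
    for q in ["loose_corner","foot_place","wedge_tip","wedge_butt","wedge","case","brass_disc"]:
        print(c,q,[(np.round(d["xyz"],3).tolist(),round(d["confidence"],2)) for d in models.pinpoint(c,q)])
s=r.get_state();print(s["t"],s["eef_pos"],s["tool_rot"],s["ft_force"],s["grip_width"])
E
```

```text
top loose_corner [([0.528, 0.05, 0.118], 0.77), ([0.39, 0.053, 0.004], 0.42)]
top foot_place [([0.527, 0.05, 0.0], 0.82)]
top wedge_tip [([0.557, -0.002, 0.004], 0.87), ([0.423, -0.406, 0.001], 0.73), ([0.407, -0.148, -0.003], 0.63)]
top wedge_butt [([0.352, -0.039, 0.006], 0.82), ([0.564, -0.239, 0.014], 0.75), ([0.59, -0.162, 0.01], 0.66)]
top wedge [([0.378, -0.093, -0.005], 0.83), ([0.495, -0.323, 0.002], 0.68), ([0.57, -0.082, 0.002], 0.63)]
top case [([0.605, 0.194, 0.0], 0.93)]
top brass_disc [([0.587, -0.164, 0.008], 0.72), ([0.718, -0.186, -0.007], 0.61)]
side loose_corner [([0.528, 0.051, 0.117], 0.97), ([0.54, 0.437, 0.001], 0.2)]
side foot_place []
side wedge_tip [([0.402, -0.148, 0.002], 0.78), ([0.612, 0.196, 0.004], 0.71)]
side wedge_butt [([0.586, -0.16, 0.008], 0.61), ([0.568, -0.242, 0.013], 0.58), ([0.355, -0.038, 0.004], 0.57)]
side wedge [([0.494, -0.32, 0.002], 0.76), ([0.569, -0.08, -0.004], 0.57), ([0.378, -0.094, 0.001], 0.55)]
side case [([0.61, 0.195, 0.002], 0.82)]
side brass_disc [([0.72, -0.189, 0.001], 0.67)]
0.8 [ 0.19944233 -0.5659093   0.30278224] [4.83872439e-05 9.85684735e-01 1.68598937e-01 1.51581815e-06] [-0.36881302  0.2479434  -0.13490708] 0.09278750545533047
```

View pics/top1.png

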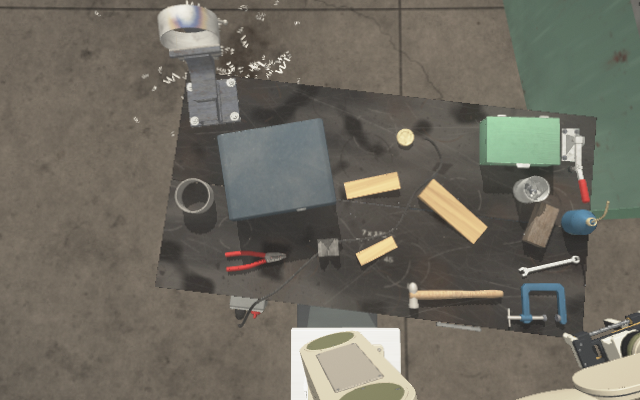

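View pics/side1.png

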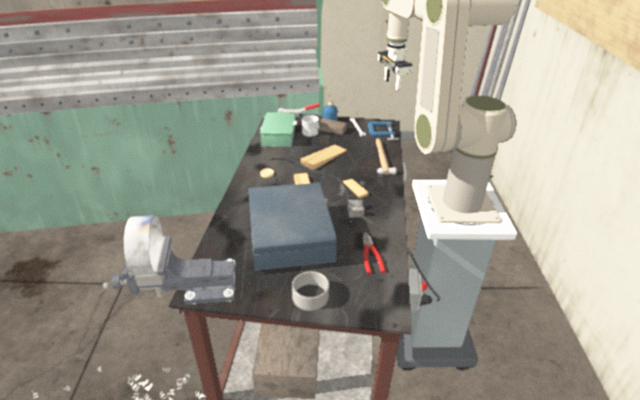

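The pictures show the case at top-view (277,168) with its loose corner near (330,212). The middle wedge is at (372,186), with its thin end toward the case at about (344,190). Its measured length is 162 mm; the small one at (377,250) is about 122 mm and the big one at (452,211) about 220 mm. The case is yawed about 8.7°, and the wedge sits about 20 mm too far along case +x.

I'll turn the tool so that tool x matches case +y, then go above the corner.

Call:
step_arm(
  turn=[
    [0,0,-0.088],
    [0,0,-0.088],
    [0,0,-0.088],
    [0,0,-0.088],
    [0,0,-0.088],
    [0,0,-0.088],
    [0,0,-0.088],
    [0,0,-0.088],
    [0,0,-0.088],
    [0,0,-0.088],
  ],
  translation=[
    [0,0,0],
    [0,0,0],
    [0,0,0],
    [0,0,0],
    [0,0,0],
    [0,0,0],
    [0,0,0],
    [0,0,0],
    [0,0,0],
    [0,0,0],
  ],
  grip=[-1,-1,-1,-1,-1,-1,-1,-1,-1,-1],
)

```text
t: 1.8
eef_pos: [0.1994, -0.5659, 0.3027]
tool_rot: [-0.0, 0.65, 0.76, -0.0]
ft_force: [-0.5, 0.2, 0.2]
grip_width: 0.0176
grasp_force: 0.0
```

Call:
step_arm(
  turn=[
    [0,0,0],
    [0,0,0],
    [0,0,0],
    [0,0,0],
    [0,0,0],
    [0,0,0],
    [0,0,0],
    [0,0,0],
    [0,0,0],
    [0,0,0],
  ],
  translation=[
    [0.112,0.084,0],
    [0.112,0.084,0],
    [0.112,0.084,0],
    [0.112,0.084,0],
    [0.112,0.084,0],
    [0.112,0.084,0],
    [0.112,0.084,0],
    [0.112,0.084,0],
    [0.112,0.084,0],
    [0.112,0.084,0],
  ],
  grip=[-1,-1,-1,-1,-1,-1,-1,-1,-1,-1],
)

```text
t: 2.8
eef_pos: [0.3656, -0.2563, 0.303]
tool_rot: [0.0, 0.652, 0.758, 0.0]
ft_force: [-0.1, 0.7, -0.3]
grip_width: -0.0
grasp_force: 0.0
```

Call:
step_arm(
  turn=[
    [0,0,0],
    [0,0,0],
    [0,0,0],
    [0,0,0],
    [0,0,0],
    [0,0,0],
    [0,0,0],
    [0,0,0],
    [0,0,0],
    [0,0,0],
  ],
  translation=[
    [0.111,0.083,0.03],
    [0.111,0.083,0.03],
    [0.111,0.083,0.03],
    [0.111,0.083,0.03],
    [0.111,0.083,0.03],
    [0.111,0.083,0.03],
    [0.111,0.083,0.03],
    [0.111,0.083,0.03],
    [0.111,0.083,0.03],
    [0.111,0.083,0.03],
  ],
  grip=[-1,-1,-1,-1,-1,-1,-1,-1,-1,-1],
)

```text
t: 3.8
eef_pos: [0.5293, 0.0493, 0.2276]
tool_rot: [0.0, 0.652, 0.758, 0.0]
ft_force: [0.3, -0.2, -0.8]
grip_width: 0.0004
grasp_force: 0.0
```

```bash
cat > h.py <<'E'
from station import r,optics,models
import cv2,numpy as np
def st():
    s=r.get_state();print(round(s["t"],2),np.round(s["eef_pos"],4),np.round(s["ft_force"],1))
def snap(c,n,pts=()):
    im=optics.read_camera(c);p=im["pixels"][:,:,::-1].copy()
    if len(pts):
        for u in cv2.projectPoints(np.array(pts,float),np.array(im["rvec"]),np.array(im["tvec"]),np.array(im["K"]),np.array(im["dist_coeffs"]))[0][:,0]: cv2.circle(p,(int(u[0]),int(u[1])),2,(0,0,255),-1)
    cv2.imwrite(f"pics/{n}.png",p)
def pp(c,*qs):
    for q in qs: print(c,q,[(np.round(d["xyz"],4).tolist(),round(d["confidence"],2)) for d in models.pinpoint(c,q)])
E
python3 - <<'E'
from h import *
st();snap("wrist","w1");pp("wrist","loose_corner","foot_place","wedge_tip","wedge_butt","wedge")
E
```

```text
3.8 [0.5293 0.0493 0.2276] [ 0.3 -0.2 -0.8]
wrist loose_corner [([0.5329, 0.0488, 0.1193], 0.63)]
wrist foot_place []
wrist wedge_tip [([0.4021, -0.1417, -0.002], 0.77)]
wrist wedge_butt [([0.3509, -0.0417, 0.0067], 0.98)]
wrist wedge [([0.3786, -0.0928, 0.0009], 0.98)]
```

View pics/w1.png

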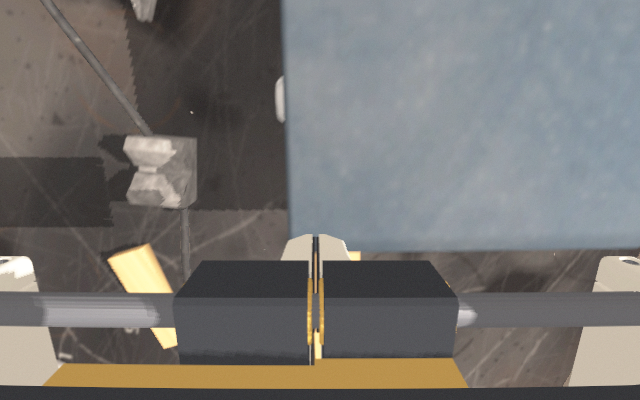

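The wrist view shows the lid corner near (290,247) and the closed fingertips just inside it, with the lid edges parallel to the tool axes. Next I press down gently.

Call:
step_arm(
  turn=[
    [0,0,0],
    [0,0,0],
    [0,0,0],
    [0,0,0],
    [0,0,0],
    [0,0,0],
    [0,0,0],
    [0,0,0],
    [0,0,0],
    [0,0,0],
  ],
  translation=[
    [0.02,0,0.02],
    [0,0,0.02],
    [0,0,0.02],
    [0,0,0.02],
    [0,0,0.01],
    [0,0,0.008],
    [0,0,0.008],
    [0,0,0.008],
    [0,0,0.006],
    [0,0,0],
  ],
  grip=[-1,-1,-1,-1,-1,-1,-1,-1,-1,-1],
)

```text
t: 5.1
eef_pos: [0.5278, 0.0522, 0.1988]
tool_rot: [0.0, 0.652, 0.758, -0.001]
ft_force: [-7.3, -3.5, 11.7]
grip_width: 0.0003
grasp_force: 5.9
```

Call:
step_arm(
  turn=[
    [0,0,0],
    [0,0,0],
    [0,0,0],
    [0,0,0],
    [0,0,0],
    [0,0,0],
    [0,0,0],
    [0,0,0],
    [0,0,0],
    [0,0,0],
  ],
  translation=[
    [0,0,0],
    [0,0,0],
    [0,0,0],
    [0,0,0],
    [0,0,0],
    [0,0,0],
    [0,0,0],
    [0,0,0],
    [0,0,0],
    [0,0,0],
  ],
  grip=[-1,-1,-1,-1,-1,-1,-1,-1,-1,-1],
)

```text
t: 6.1
eef_pos: [0.5279, 0.0523, 0.1991]
tool_rot: [0.0, 0.652, 0.758, -0.0]
ft_force: [-8.1, -3.5, 12.0]
grip_width: 0.0003
grasp_force: 5.8
```

Run:
```python
from h import *
st();snap("side","s2");snap("wrist","w2");pp("side","loose_corner");st()
a=cv2.imread("pics/side1.png")[170:280,230:350];b=cv2.imread("pics/s2.png")[170:280,230:350]
cv2.imwrite("pics/ab.png",cv2.resize(np.hstack([a,b]),None,fx=3.3,fy=3.3))
```

```text
6.1 [0.5279 0.0523 0.1991] [-8.1 -3.5 12. ]
side loose_corner [([0.5273, 0.0488, 0.1147], 0.9)]
6.25 [0.5279 0.0523 0.1991] [-8.  -3.3 11. ]
```

View pics/ab.png

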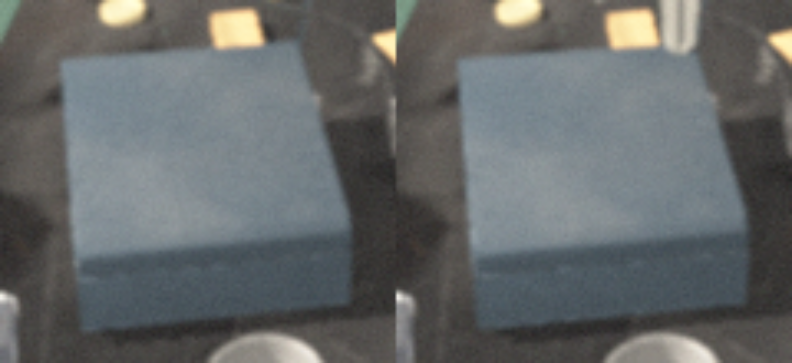

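Between the two crops (rest on the left, pressed on the right), the near right corner (crop 298,42 → about 695,50) has dropped about 2 px, so the case has rocked. I'll let go and move out to the far (+x) side of the wedge.

Call:
step_arm(
  turn=[
    [0,0,0],
    [0,0,0],
    [0,0,0],
    [0,0,0],
    [0,0,0],
    [0,0,0],
    [0,0,0],
    [0,0,0],
    [0,0,0],
    [0,0,0],
  ],
  translation=[
    [0,0,-0.02],
    [0,0,-0.06],
    [0,0,-0.08],
    [-0.09,0.045,0],
    [-0.09,0.045,0],
    [-0.09,0.045,0],
    [-0.09,0.045,0],
    [-0.09,0.045,0],
    [-0.09,0.045,0],
    [-0.09,0.045,0],
  ],
  grip=[-1,-1,-1,-1,-1,-1,-1,-1,-1,-1],
)

```text
t: 7.25
eef_pos: [0.6302, -0.092, 0.2388]
tool_rot: [0.0, 0.652, 0.758, 0.0]
ft_force: [0.1, -0.2, 0.3]
grip_width: 0.0004
grasp_force: 0.0
```

Run:
```python
from h import *
st()
for c in ["side","top","wrist"]:
    optics.read_camera(c); pp(c,"loose_corner","case","wedge_tip","wedge_butt","wedge")
```

```text
7.25 [ 0.6302 -0.092   0.2388] [ 0.1 -0.2  0.3]
side loose_corner [([0.5281, 0.0526, 0.1157], 0.62), ([0.5415, 0.4403, -0.0004], 0.5)]
side case [([0.6105, 0.1963, 0.0018], 0.7)]
side wedge_tip [([0.4227, -0.4, -0.0009], 0.73), ([0.403, -0.1448, -0.0017], 0.67)]
side wedge_butt [([0.3534, -0.0373, 0.0087], 0.7), ([0.5675, -0.2426, 0.0108], 0.58), ([0.5878, -0.1617, 0.0084], 0.5)]
side wedge [([0.5717, -0.0808, -0.0017], 0.63), ([0.3793, -0.0925, -0.0005], 0.51)]
top loose_corner [([0.528, 0.0495, 0.1147], 0.75)]
top case [([0.6071, 0.197, 0.0016], 0.95)]
top wedge_tip [([0.5535, -0.0045, 0.0037], 0.82), ([0.4236, -0.4051, -0.0016], 0.7)]
top wedge_butt [([0.5893, -0.1648, 0.0078], 0.6), ([0.5384, 0.4437, -0.0004], 0.34)]
top wedge [([0.4949, -0.3197, 0.0013], 0.8), ([0.5691, -0.0812, -0.0028], 0.75)]
wrist loose_corner []
wrist case []
wrist wedge_tip [([0.4037, -0.1457, -0.0012], 0.93), ([0.5579, -0.0061, -0.0006], 0.64)]
wrist wedge_butt [([0.351, -0.0409, 0.0055], 0.84), ([0.5846, -0.1618, 0.0121], 0.56)]
wrist wedge [([0.5742, -0.0781, 0.0006], 0.93), ([0.3796, -0.0941, -0.0012], 0.68), ([0.4937, -0.3217, 0.0013], 0.64)]
```

Call:
step_arm(
  turn=[
    [0,0,0],
    [0,0,0],
    [0,0,0],
    [0,0,0],
    [0,0,0],
    [0,0,0],
    [0,0,0],
    [0,0,0],
    [0,0,0],
    [0,0,0],
  ],
  translation=[
    [-0.012,0,0.08],
    [0,0,0.08],
    [0,0,0.08],
    [0,0,0.08],
    [0,0,0.08],
    [0,0,0.08],
    [0,0,0.08],
    [0,0,0.034],
    [0,-0.02,0],
    [0,-0.02,0],
  ],
  grip=[-1,-1,-1,-1,-1,-1,-1,-1,-1,-1],
)

```text
t: 9.15
eef_pos: [0.62, -0.0958, 0.0899]
tool_rot: [0.0, 0.652, 0.758, 0.0]
ft_force: [-0.8, -0.9, 0.2]
grip_width: 0.0004
grasp_force: 0.0
```

Call:
step_arm(
  turn=[
    [0,0,0],
    [0,0,0],
    [0,0,0],
    [0,0,0],
    [0,0,0],
    [0,0,0],
    [0,0,0],
    [0,0,0],
    [0,0,0],
    [0,0,0],
  ],
  translation=[
    [0,-0.01,0],
    [0,-0.01,0],
    [0,-0.01,0],
    [0,-0.01,0],
    [0,-0.01,0],
    [0,-0.01,0],
    [0,-0.01,0],
    [0,-0.01,0],
    [0,0,0],
    [0,0,0],
  ],
  grip=[-1,-1,-1,-1,-1,-1,-1,-1,-1,-1],
)

```text
t: 10.15
eef_pos: [0.6005, -0.0987, 0.0897]
tool_rot: [0.0, 0.652, 0.758, 0.0]
ft_force: [2.6, -0.4, 5.8]
grip_width: 0.0004
grasp_force: 2.7
```

Run:
```python
from h import *
st()
for c in ["side","top","wrist"]:
    optics.read_camera(c); pp(c,"wedge_tip","wedge_butt","wedge")
snap("wrist","w3");snap("top","t3")
cv2.imwrite("pics/c3.png",np.hstack([cv2.resize(cv2.imread("pics/t3.png")[130:250,290:420],None,fx=3,fy=3),cv2.resize(cv2.imread("pics/w3.png"),(400,360))]))
```

```text
10.15 [ 0.6005 -0.0987  0.0897] [ 2.6 -0.4  5.8]
side wedge_tip [([0.4209, -0.4011, 0.0012], 0.88)]
side wedge_butt [([0.5676, -0.2404, 0.0122], 0.87), ([0.3543, -0.0375, 0.0031], 0.7), ([0.5678, -0.1638, 0.0095], 0.62)]
side wedge [([0.5598, -0.083, 0.0013], 0.69), ([0.4948, -0.3198, 0.0021], 0.66), ([0.3786, -0.0948, 0.0033], 0.59)]
top wedge_tip [([0.4205, -0.4083, -0.0011], 0.84), ([0.548, -0.001, 0.0018], 0.76)]
top wedge_butt [([0.5606, -0.2398, 0.0125], 0.71), ([0.5695, -0.1663, 0.0061], 0.56)]
top wedge [([0.4951, -0.3189, 0.0001], 0.9), ([0.5569, -0.0807, 0.0015], 0.56)]
wrist wedge_tip [([0.5511, -0.0051, -0.0019], 0.76)]
wrist wedge_butt []
wrist wedge [([0.5629, -0.082, -0.0025], 0.69)]
```

View pics/c3.png

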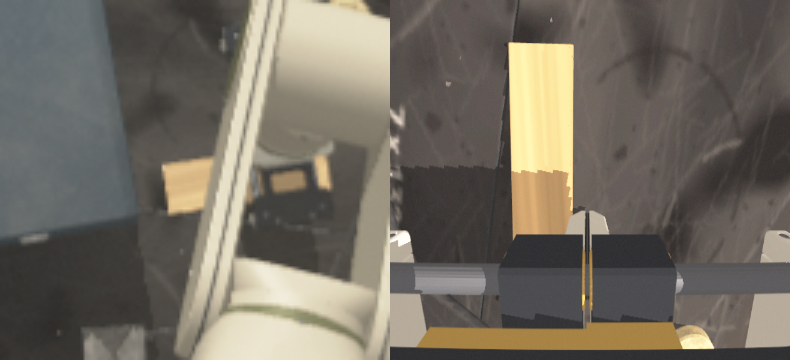

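The top crop shows the wedge moved over toward the corner line. The wrist view shows it turned about 2° past the tool axis, with its thin end at about (540,43). I'll give it one more nudge nearer the thin end.

Call:
step_arm(
  turn=[
    [0,0,0],
    [0,0,0],
    [0,0,0],
    [0,0,0],
    [0,0,0],
    [0,0,0],
    [0,0,0],
    [0,0,0],
    [0,0,0],
    [0,0,0],
  ],
  translation=[
    [0,0.03,0],
    [0.048,0,0],
    [0,-0.02,0],
    [0,-0.01,0],
    [0,-0.01,0],
    [0,-0.01,0],
    [0,-0.01,0],
    [0,-0.01,0],
    [0,0,0],
    [0,0,0],
  ],
  grip=[-1,-1,-1,-1,-1,-1,-1,-1,-1,-1],
)

```text
t: 11.85
eef_pos: [0.5884, -0.0884, 0.0893]
tool_rot: [-0.0, 0.652, 0.758, -0.0]
ft_force: [-0.5, -0.1, -0.0]
grip_width: 0.0004
grasp_force: 0.1
```

Call:
step_arm(
  turn=[
    [0,0,0],
    [0,0,0],
    [0,0,0],
    [0,0,0],
    [0,0,0],
    [0,0,0],
    [0,0,0],
    [0,0,0],
    [0,0,0],
    [0,0,0],
  ],
  translation=[
    [0,0.04,0],
    [0,0.04,0],
    [0,0,-0.08],
    [-0.08,0,-0.08],
    [-0.09,-0.03,0],
    [-0.09,-0.05,0],
    [-0.09,-0.05,0],
    [-0.09,-0.05,0],
    [-0.04,-0.04,0],
    [0,0,0],
  ],
  grip=[-1,-1,-1,-1,-1,-1,-1,-1,-1,-1],
)

```text
t: 12.85
eef_pos: [0.5715, -0.2133, 0.1291]
tool_rot: [-0.0, 0.653, 0.758, -0.0]
ft_force: [-0.1, -0.2, 0.7]
grip_width: 0.0005
grasp_force: 0.0
```

Run:
```python
from h import *
st()
for c in ["side","top","wrist"]:
    optics.read_camera(c); pp(c,"wedge_tip","wedge_butt","wedge")
snap("wrist","w4")
```

```text
12.85 [ 0.5715 -0.2133  0.1291] [-0.1 -0.2  0.7]
side wedge_tip [([0.4017, -0.147, 0.0023], 0.68)]
side wedge_butt [([0.5672, -0.2408, 0.0121], 0.79), ([0.3532, -0.0361, 0.0069], 0.73), ([0.5575, -0.1682, 0.0118], 0.57)]
side wedge [([0.4932, -0.3176, 0.0013], 0.8), ([0.5497, -0.0813, -0.0033], 0.64), ([0.3804, -0.094, -0.001], 0.56), ([0.5421, 0.4376, 0.0006], 0.45)]
top wedge_tip [([0.4211, -0.4042, 0.0007], 0.95), ([0.5424, -0.0034, 0.0022], 0.85), ([0.4067, -0.1492, -0.0032], 0.58)]
top wedge_butt [([0.5641, -0.2427, 0.0119], 0.92), ([0.3506, -0.0389, 0.0071], 0.6)]
top wedge [([0.3793, -0.0958, -0.0029], 0.96), ([0.5503, -0.0838, -0.001], 0.87), ([0.4963, -0.3221, 0.0022], 0.7)]
wrist wedge_tip [([0.4059, -0.1456, -0.0014], 0.82)]
wrist wedge_butt [([0.5565, -0.1654, 0.0087], 0.59)]
wrist wedge [([0.5555, -0.0825, -0.0003], 0.82), ([0.4926, -0.3218, 0.0003], 0.69)]
```

View pics/w4.png

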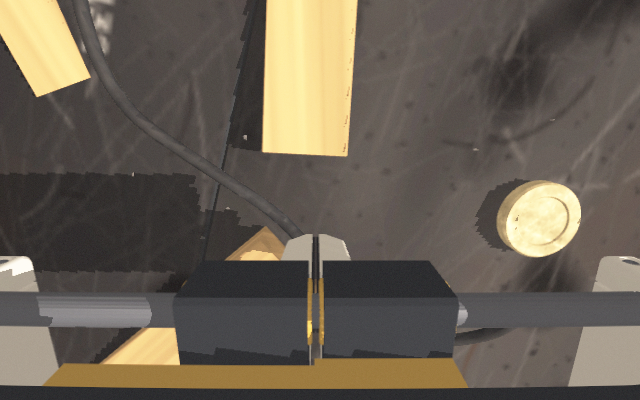

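The wrist view shows the butt edge at (262–348,153) and the disc well clear at (540,218). The large wedge's corner is at (265,232), about 20 mm behind where the fingers will go. The wedge is now centred on the foot to within about 3 mm. I'll drop down behind the butt and push.

Call:
step_arm(
  turn=[
    [0,0,0],
    [0,0,0],
    [0,0,0],
    [0,0,0],
    [0,0,0],
    [0,0,0],
    [0,0,0],
    [0,0,0],
    [0,0,0],
    [0,0,0],
  ],
  translation=[
    [0.066,-0.014,0],
    [0.066,-0.014,0],
    [0,0,0.04],
    [0,0,0.04],
    [0,0,0.04],
    [0,0,0.034],
    [0.008,0,0],
    [0.012,0,0],
    [0.012,0,0],
    [0.012,0,0],
  ],
  grip=[-1,-1,-1,-1,-1,-1,-1,-1,-1,-1],
)

```text
t: 14.5
eef_pos: [0.5588, -0.1696, 0.0913]
tool_rot: [0.0, 0.652, 0.758, 0.0]
ft_force: [0.3, -0.3, 0.9]
grip_width: 0.0004
grasp_force: 0.3
```

Call:
step_arm(
  turn=[
    [0,0,0],
    [0,0,0],
    [0,0,0],
    [0,0,0],
    [0,0,0],
    [0,0,0],
    [0,0,0],
    [0,0,0],
    [0,0,0],
    [0,0,0],
  ],
  translation=[
    [0.016,0,0],
    [0.016,0,0],
    [0.016,0,0],
    [0.016,0,0],
    [0.016,0,0],
    [0.016,0,0],
    [0.016,0,0],
    [0.016,0,0],
    [0.016,0,0],
    [0.016,0,0],
  ],
  grip=[-1,-1,-1,-1,-1,-1,-1,-1,-1,-1],
)

```text
t: 15.5
eef_pos: [0.5524, -0.1298, 0.0908]
tool_rot: [0.0, 0.652, 0.758, -0.0]
ft_force: [0.8, -2.1, 0.8]
grip_width: 0.0002
grasp_force: 1.1
```

Run:
```python
from h import *
st()
for c in ["side","top","wrist"]:
    optics.read_camera(c); pp(c,"wedge_tip","wedge_butt","wedge")
snap("wrist","w5")
```

```text
15.5 [ 0.5524 -0.1298  0.0908] [ 0.8 -2.1  0.8]
side wedge_tip [([0.3541, 0.2649, 0.0017], 0.62), ([0.4005, -0.1482, -0.0005], 0.56)]
side wedge_butt [([0.3525, -0.0369, 0.0107], 0.58), ([0.553, -0.1222, 0.0082], 0.5), ([0.565, -0.2419, 0.0084], 0.46)]
side wedge [([0.4962, -0.3202, 0.0018], 0.6), ([0.3772, -0.0943, 0.0029], 0.54)]
top wedge_tip [([0.4227, -0.4061, -0.0011], 0.97), ([0.526, 0.0373, 0.0028], 0.66)]
top wedge_butt [([0.5565, -0.1231, 0.009], 0.6), ([0.3516, -0.0403, 0.0095], 0.44)]
top wedge [([0.5396, -0.0405, 0.0019], 0.91), ([0.4944, -0.3223, -0.0009], 0.63)]
wrist wedge_tip [([0.4012, -0.1444, -0.0001], 0.67)]
wrist wedge_butt [([0.5502, -0.1152, 0.0101], 0.66)]
wrist wedge [([0.5438, -0.0359, -0.0007], 0.76)]
```

View pics/w5.png

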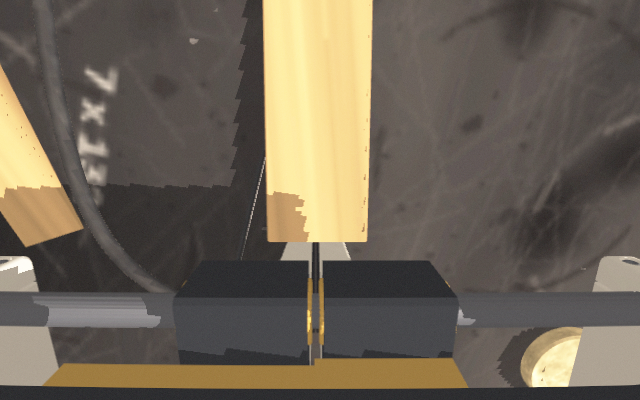

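The wrist view shows the wedge square against the fingers (butt at 267–368, row 241) and in line. The tip is about 12 mm short of the foot's middle. I'll go on more slowly.

Call:
step_arm(
  turn=[
    [0,0,0],
    [0,0,0],
    [0,0,0],
    [0,0,0],
    [0,0,0],
    [0,0,0],
    [0,0,0],
    [0,0,0],
    [0,0,0],
    [0,0,0],
  ],
  translation=[
    [0.008,0,0],
    [0.008,0,0],
    [0.008,0,0],
    [0.008,0,0],
    [0.008,0,0],
    [0.008,0,0],
    [0.008,0,0],
    [0.008,0,0],
    [0.008,0,0],
    [0.008,0,0],
  ],
  grip=[-1,-1,-1,-1,-1,-1,-1,-1,-1,-1],
)

```text
t: 17.15
eef_pos: [0.5494, -0.1102, 0.0907]
tool_rot: [0.0, 0.652, 0.758, 0.0]
ft_force: [0.8, 0.5, 0.1]
grip_width: 0.0004
grasp_force: 0.4
```

Call:
step_arm(
  turn=[
    [0,0,0],
    [0,0,0],
    [0,0,0],
    [0,0,0],
    [0,0,0],
    [0,0,0],
    [0,0,0],
    [0,0,0],
    [0,0,0],
    [0,0,0],
  ],
  translation=[
    [0.002,0,0],
    [0.002,0,0],
    [0.002,0,0],
    [0.002,0,0],
    [0.002,0,0],
    [0.002,0,0],
    [0.002,0,0],
    [0.002,0,0],
    [0.002,0,0],
    [0.002,0,0],
  ],
  grip=[-1,-1,-1,-1,-1,-1,-1,-1,-1,-1],
)

```text
t: 18.15
eef_pos: [0.5487, -0.1054, 0.0908]
tool_rot: [0.0, 0.652, 0.758, 0.0]
ft_force: [-0.2, -1.0, 0.2]
grip_width: 0.0002
grasp_force: 0.5
```

Call:
step_arm(
  turn=[
    [0,0,0],
    [0,0,0],
    [0,0,0],
    [0,0,0],
    [0,0,0],
    [0,0,0],
    [0,0,0],
    [0,0,0],
    [0,0,0],
    [0,0,0],
  ],
  translation=[
    [0.002,0,0],
    [0.002,0,0],
    [0.002,0,0],
    [0.002,0,0],
    [0.002,0,0],
    [0.002,0,0],
    [0.002,0,0],
    [0.002,0,0],
    [0.002,0,0],
    [0.002,0,0],
  ],
  grip=[-1,-1,-1,-1,-1,-1,-1,-1,-1,-1],
)

```text
t: 19.15
eef_pos: [0.5479, -0.1004, 0.0907]
tool_rot: [-0.0, 0.652, 0.758, 0.0]
ft_force: [0.7, -1.3, -0.1]
grip_width: 0.0009
grasp_force: 0.5
```

Call:
step_arm(
  turn=[
    [0,0,0],
    [0,0,0],
    [0,0,0],
    [0,0,0],
    [0,0,0],
    [0,0,0],
    [0,0,0],
    [0,0,0],
    [0,0,0],
    [0,0,0],
  ],
  translation=[
    [0.002,0,0],
    [0.002,0,0],
    [0.002,0,0],
    [0.002,0,0],
    [0.002,0,0],
    [0.002,0,0],
    [0.002,0,0],
    [0.002,0,0],
    [0.002,0,0],
    [0.002,0,0],
  ],
  grip=[-1,-1,-1,-1,-1,-1,-1,-1,-1,-1],
)

```text
t: 20.15
eef_pos: [0.5472, -0.0955, 0.0908]
tool_rot: [0.0, 0.652, 0.758, 0.0]
ft_force: [0.4, -1.6, -0.4]
grip_width: 0.0007
grasp_force: 0.5
```

Call:
step_arm(
  turn=[
    [0,0,0],
    [0,0,0],
    [0,0,0],
    [0,0,0],
    [0,0,0],
    [0,0,0],
    [0,0,0],
    [0,0,0],
    [0,0,0],
    [0,0,0],
  ],
  translation=[
    [0.0016,0,0],
    [0.0016,0,0],
    [0.0016,0,0],
    [0.0016,0,0],
    [0.0016,0,0],
    [0.0016,0,0],
    [0.0016,0,0],
    [0.0016,0,0],
    [0.0016,0,0],
    [0.0016,0,0],
  ],
  grip=[-1,-1,-1,-1,-1,-1,-1,-1,-1,-1],
)

```text
t: 21.15
eef_pos: [0.5467, -0.092, 0.0908]
tool_rot: [0.0, 0.652, 0.758, -0.0]
ft_force: [1.0, -5.8, -0.7]
grip_width: -0.0001
grasp_force: 3.1
```

Call:
step_arm(
  turn=[
    [0,0,0],
    [0,0,0],
    [0,0,0],
    [0,0,0],
    [0,0,0],
    [0,0,0],
    [0,0,0],
    [0,0,0],
    [0,0,0],
    [0,0,0],
  ],
  translation=[
    [0.001,0,0],
    [0.001,0,0],
    [0.001,0,0],
    [0,0,0],
    [0,0,0],
    [0,0,0],
    [0,0,0],
    [0,0,0],
    [0,0,0],
    [0,0,0],
  ],
  grip=[-1,-1,-1,-1,-1,-1,-1,-1,-1,-1],
)

```text
t: 22.15
eef_pos: [0.5466, -0.0915, 0.0909]
tool_rot: [0.001, 0.652, 0.758, -0.0]
ft_force: [2.1, -6.2, -1.3]
grip_width: 0.0004
grasp_force: 3.5
```

Run:
```python
from h import *
st()
for c in ["side","top"]:
    optics.read_camera(c); pp(c,"case","loose_corner","wedge_butt","wedge")
```

```text
22.15 [ 0.5466 -0.0915  0.0909] [ 2.1 -6.2 -1.3]
side case [([0.6117, 0.1997, 0.0033], 0.68)]
side loose_corner [([0.53, 0.0522, 0.1196], 0.68), ([0.5397, 0.4411, 0.0011], 0.66)]
side wedge_butt [([0.3501, -0.0405, 0.0067], 0.52)]
side wedge [([0.3796, -0.0923, -0.0011], 0.7), ([0.4942, -0.3187, 0.0022], 0.53)]
top case [([0.6059, 0.1967, -0.0007], 0.7)]
top loose_corner [([0.5283, 0.0508, 0.1168], 0.62)]
top wedge_butt [([0.5472, -0.0832, 0.0073], 0.83), ([0.5618, -0.24, 0.0165], 0.81), ([0.6088, 0.1933, 0.0036], 0.63)]
top wedge [([0.5302, -0.001, 0.0008], 0.94), ([0.493, -0.3202, -0.0001], 0.63), ([0.3805, -0.0941, -0.0015], 0.59)]
```

The push force is over 5 N and holding, the tip is about 25 mm past the foot's middle, and the case hasn't moved, so the wedge is snug. I'll back off, rise and go over the corner.

Call:
step_arm(
  turn=[
    [0,0,0],
    [0,0,0],
    [0,0,0],
    [0,0,0],
    [0,0,0],
    [0,0,0],
    [0,0,0],
    [0,0,0],
    [0,0,0],
    [0,0,0],
  ],
  translation=[
    [-0.02,0,0],
    [-0.04,0,0],
    [0,0,-0.08],
    [0,0,-0.08],
    [0,0,-0.08],
    [0,0,-0.08],
    [0,0,-0.08],
    [0,0,-0.08],
    [0,0,-0.076],
    [0,0,0],
  ],
  grip=[-1,-1,-1,-1,-1,-1,-1,-1,-1,-1],
)

```text
t: 23.65
eef_pos: [0.5503, -0.1063, 0.2329]
tool_rot: [0.002, 0.652, 0.758, 0.001]
ft_force: [0.5, -0.0, 0.3]
grip_width: 0.0003
grasp_force: 0.0
```

Call:
step_arm(
  turn=[
    [0,0,0],
    [0,0,0],
    [0,0,0],
    [0,0,0],
    [0,0,0],
    [0,0,0],
    [0,0,0],
    [0,0,0],
    [0,0,0],
    [0,0,0],
  ],
  translation=[
    [0.09,0.002,0],
    [0.09,0.002,0],
    [0.09,0.002,0],
    [0.09,0.002,0],
    [0.09,0.002,0],
    [0.09,0.002,0],
    [0.09,0,0],
    [0,0,0.02],
    [0,0,0.02],
    [0,0,0],
  ],
  grip=[-1,-1,-1,-1,-1,-1,-1,-1,-1,-1],
)

```text
t: 24.65
eef_pos: [0.5274, 0.0498, 0.2179]
tool_rot: [-0.001, 0.652, 0.758, -0.001]
ft_force: [-0.3, -0.3, -0.2]
grip_width: 0.0003
grasp_force: 0.0
```

Run:
```python
from h import *
st()
for c in ["side","top"]:
    optics.read_camera(c); pp(c,"case","loose_corner","wedge_butt","wedge","brass_disc")
```

```text
24.65 [0.5274 0.0498 0.2179] [-0.3 -0.3 -0.2]
side case [([0.6093, 0.195, 0.0012], 0.69)]
side loose_corner [([0.5277, 0.0482, 0.1183], 0.92)]
side wedge_butt [([0.352, -0.0377, 0.0069], 0.57), ([0.5677, -0.2413, 0.0116], 0.47)]
side wedge [([0.3774, -0.0931, 0.0014], 0.55), ([0.4953, -0.3183, 0.0014], 0.51)]
side brass_disc [([0.7148, -0.1884, -0.001], 0.51)]
top case [([0.603, 0.1941, 0.002], 0.77)]
top loose_corner []
top wedge_butt [([0.5636, -0.2388, 0.014], 0.71), ([0.5486, -0.0861, 0.0108], 0.55)]
top wedge [([0.4953, -0.3216, 0.0035], 0.75), ([0.3806, -0.0933, -0.0023], 0.53)]
top brass_disc [([0.7173, -0.1858, -0.0062], 0.78)]
```

Call:
step_arm(
  turn=[
    [0,0,0],
    [0,0,0],
    [0,0,0],
    [0,0,0],
    [0,0,0],
    [0,0,0],
    [0,0,0],
    [0,0,0],
    [0,0,0],
    [0,0,0],
  ],
  translation=[
    [0,0,0.012],
    [0,0,0.012],
    [0,0,0.012],
    [0,0,0.012],
    [0,0,0.008],
    [0,0,0.004],
    [0,0,0.004],
    [0,0,0.004],
    [0,0,0],
    [0,0,0],
  ],
  grip=[-1,-1,-1,-1,-1,-1,-1,-1,-1,-1],
)

```text
t: 26.25
eef_pos: [0.5281, 0.0505, 0.2028]
tool_rot: [0.0, 0.652, 0.758, 0.0]
ft_force: [-0.1, 0.1, -0.4]
grip_width: 0.0008
grasp_force: 0.0
```

Call:
step_arm(
  turn=[
    [0,0,0],
    [0,0,0],
    [0,0,0],
    [0,0,0],
    [0,0,0],
    [0,0,0],
    [0,0,0],
    [0,0,0],
    [0,0,0],
    [0,0,0],
  ],
  translation=[
    [0,0,0.002],
    [0,0,0.002],
    [0,0,0.002],
    [0,0,0.002],
    [0,0,0],
    [0,0,0],
    [0,0,0],
    [0,0,0],
    [0,0,0],
    [0,0,0],
  ],
  grip=[-1,-1,-1,-1,-1,-1,-1,-1,-1,-1],
)

```text
t: 27.25
eef_pos: [0.5281, 0.0505, 0.201]
tool_rot: [0.0, 0.652, 0.758, -0.0]
ft_force: [-3.3, 0.5, 5.4]
grip_width: 0.0008
grasp_force: 2.6
```

Call:
step_arm(
  turn=[
    [0,0,0],
    [0,0,0],
    [0,0,0],
    [0,0,0],
    [0,0,0],
    [0,0,0],
    [0,0,0],
    [0,0,0],
    [0,0,0],
    [0,0,0],
  ],
  translation=[
    [0,-0.002,0.002],
    [0,-0.001,0.002],
    [0,0,0.001],
    [0,0,0],
    [0,0,0],
    [0,0,0],
    [0,0,0],
    [0,0,0],
    [0,0,0],
    [0,0,0],
  ],
  grip=[-1,-1,-1,-1,-1,-1,-1,-1,-1,-1],
)

```text
t: 28.25
eef_pos: [0.528, 0.0505, 0.2009]
tool_rot: [0.001, 0.652, 0.758, 0.001]
ft_force: [-4.0, 0.8, 11.7]
grip_width: 0.0005
grasp_force: 5.7
```

The corner is rigid now (0.1 mm of motion from 5 to 12 N). Before handing in, I'll measure from the saved pictures how far the first press really rocked the case.

Run:
```python
from h import *
st();im=optics.read_camera("side");now=im["pixels"][:,:,::-1].copy();cv2.imwrite("pics/s9.png",now)
P=lambda X:cv2.projectPoints(np.array([X],float),np.array(im["rvec"]),np.array(im["tvec"]),np.array(im["K"]),np.array(im["dist_coeffs"]))[0][0,0]
R=cv2.Rodrigues(np.array([0,0,np.radians(8.7)]))[0];o=np.array([.608,.1955,0])
a=cv2.imread("pics/side1.png");b=cv2.imread("pics/s2.png")
g=lambda x:cv2.cvtColor(x,cv2.COLOR_BGR2GRAY).astype(np.float32)
n=np.array([-.793,-.61])
for nm,x,y,z,w in [("opp",.12,.15,.117,14),("opplow",.12,.15,.06,14),("nearleft",-.12,.15,.117,12),("farright",.12,-.15,.117,12),("leftmid",0.05,.15,.117,12),("farmid",.12,.05,.117,12)]:
    X=o+R@[x,y,z]; u=P(X); i,j=int(round(u[1])),int(round(u[0]))
    h=6*(n@[x,y])/.164/1000
    exp=P(X-[0,0,h])-u
    out=[]
    for q in (b,now):
        W=np.eye(2,3,dtype=np.float32)
        try: c,W=cv2.findTransformECC(g(a)[i-w:i+w,j-w:j+w],g(q)[i-w:i+w,j-w:j+w],W,cv2.MOTION_TRANSLATION,(3,200,1e-6)); out.append(np.round(W[:,2],2))
        except Exception as e: out.append("x")
    print(nm,(j,i),"exp for 6mm",np.round(exp,2),"pressed",out[0],"now",out[1])
```

```text
28.25 [0.528  0.0505 0.2009] [-4.   0.8 11.7]
opp (252, 245) exp for 6mm [-0.18 -1.84] pressed [ 0.14 -0.62] now [-0.02 -0.01]
opplow (253, 260) exp for 6mm [-0.17 -1.75] pressed [ 0.07 -0.65] now [-0.05  0.01]
nearleft (336, 237) exp for 6mm [-0.    0.04] pressed [ 0.33 -0.23] now [ 0.05 -0.02]
farright (249, 185) exp for 6mm [-0.   -0.03] pressed [ 0.2  -0.24] now [0.03 0.03]
leftmid (277, 243) exp for 6mm [-0.07 -1.29] pressed [ 2.64 -0.43] now [-0.03  0.08]
farmid (251, 223) exp for 6mm [-0.12 -1.21] pressed [0.26 0.49] now [0.02 0.03]
```

The case now stands exactly as at the start (0.0 px shift), so it's level and unmoved. But the first press rocked the corner only about 2 mm of the roughly 6 mm gap, because sideways friction held it. The order matters and about 30 s remain, so I'll draw the wedge back by fingertip friction alone and redo the rock test properly.

Call:
step_arm(
  turn=[
    [0,0,0],
    [0,0,0],
    [0,0,0],
    [0,0,0],
    [0,0,0],
    [0,0,0],
    [0,0,0],
    [0,0,0],
    [0,0,0],
    [0,0,0],
  ],
  translation=[
    [0,0,-0.08],
    [-0.116,0,0],
    [-0.116,0,0],
    [-0.116,0,0],
    [-0.116,-0.008,0],
    [0,0,0.088],
    [0,0,0.088],
    [0,0,0.088],
    [0,0,0.088],
    [0,0,0.088],
  ],
  grip=[-1,-1,-1,-1,-1,-1,-1,-1,-1,-1],
)

```text
t: 29.3
eef_pos: [0.5426, -0.0646, 0.1082]
tool_rot: [0.0, 0.652, 0.758, 0.0]
ft_force: [0.1, 0.1, -0.1]
grip_width: 0.0003
grasp_force: 0.0
```

Call:
step_arm(
  turn=[
    [0,0,0],
    [0,0,0],
    [0,0,0],
    [0,0,0],
    [0,0,0],
    [0,0,0],
    [0,0,0],
    [0,0,0],
    [0,0,0],
    [0,0,0],
  ],
  translation=[
    [0,0,0.013],
    [0,0,0.013],
    [0,0,0.013],
    [-0.028,0,0],
    [-0.028,0,0],
    [-0.028,0,0],
    [-0.028,0,0],
    [-0.028,0,0],
    [-0.028,0,0],
    [-0.028,0,0],
  ],
  grip=[-1,-1,-1,-1,-1,-1,-1,-1,-1,-1],
)

```text
t: 30.3
eef_pos: [0.5527, -0.1117, 0.1039]
tool_rot: [0.001, 0.652, 0.758, 0.003]
ft_force: [-2.9, 13.9, 20.2]
grip_width: 0.0005
grasp_force: 10.2
```

Run:
```python
from h import *
st();snap("wrist","w10");pp("wrist","wedge","wedge_butt");optics.read_camera("top");pp("top","wedge","wedge_butt")
```

```text
30.3 [ 0.5527 -0.1117  0.1039] [-2.9 13.9 20.2]
wrist wedge [([0.3801, -0.092, -0.0028], 0.94), ([0.546, -0.0461, 0.0068], 0.56)]
wrist wedge_butt [([0.5452, -0.0448, 0.0073], 0.49)]
top wedge [([0.5416, -0.0484, 0.0059], 0.96), ([0.4982, -0.3224, 0.001], 0.72), ([0.3815, -0.0947, -0.002], 0.39)]
top wedge_butt [([0.6035, 0.1955, -0.0022], 0.31), ([0.5317, 0.0311, 0.0123], 0.27)]
```

View pics/w10.png

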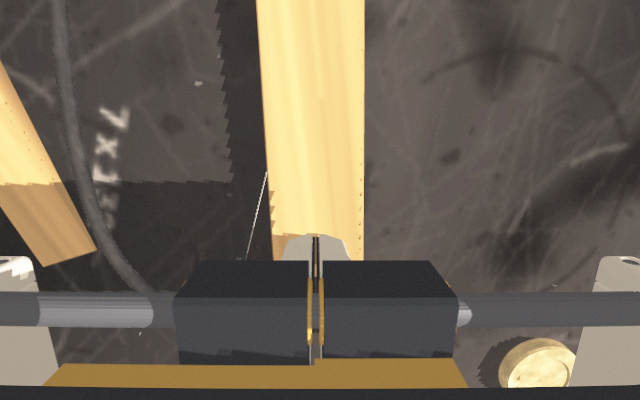

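The wrist view shows the wedge still under the fingertips, square and in line (edges about 262 to 365). It has come back about 45 mm, so its tip is clear of the foot. Now I'll redo the rock test, letting the fingertip follow the tilt: about 0.7 mm outward for every mm down.

Call:
step_arm(
  turn=[
    [0,0,0],
    [0,0,0],
    [0,0,0],
    [0,0,0],
    [0,0,0],
    [0,0,0],
    [0,0,0],
    [0,0,0],
    [0,0,0],
    [0,0,0],
  ],
  translation=[
    [0,0,-0.098],
    [0,0,-0.098],
    [0,0,-0.098],
    [0,0,-0.098],
    [0,0,-0.098],
    [0.164,0,0],
    [0.164,0,0],
    [0.164,0,0],
    [0.164,0,0],
    [0,0,0.03],
  ],
  grip=[-1,-1,-1,-1,-1,-1,-1,-1,-1,-1],
)

```text
t: 31.6
eef_pos: [0.5259, 0.0533, 0.2172]
tool_rot: [0.001, 0.65, 0.76, 0.002]
ft_force: [0.7, -0.8, -0.0]
grip_width: 0.0007
grasp_force: 0.0
```

Call:
step_arm(
  turn=[
    [0,0,0],
    [0,0,0],
    [0,0,0],
    [0,0,0],
    [0,0,0],
    [0,0,0],
    [0,0,0],
    [0,0,0],
    [0,0,0],
    [0,0,0],
  ],
  translation=[
    [0,0,0.02],
    [0,0,0.02],
    [-0.0017,-0.0023,0.004],
    [-0.0017,-0.0023,0.004],
    [-0.0017,-0.0023,0.004],
    [-0.0017,-0.0023,0.004],
    [-0.0017,-0.0023,0.004],
    [-0.0017,-0.0023,0.004],
    [0,0,0.004],
    [0,0,0.004],
  ],
  grip=[-1,-1,-1,-1,-1,-1,-1,-1,-1,-1],
)

```text
t: 32.6
eef_pos: [0.5224, 0.0453, 0.1979]
tool_rot: [0.0, 0.652, 0.758, -0.001]
ft_force: [-8.3, -5.6, 12.1]
grip_width: 0.0005
grasp_force: 6.4
```

Call:
step_arm(
  turn=[
    [0,0,0],
    [0,0,0],
    [0,0,0],
    [0,0,0],
    [0,0,0],
    [0,0,0],
    [0,0,0],
    [0,0,0],
    [0,0,0],
    [0,0,0],
  ],
  translation=[
    [-0.003,-0.004,0.003],
    [-0.003,-0.004,0.003],
    [-0.003,-0.004,0.003],
    [-0.003,-0.004,0.003],
    [0,0,0.002],
    [0,0,0.002],
    [0,0,0],
    [0,0,0],
    [0,0,0],
    [0,0,0],
  ],
  grip=[-1,-1,-1,-1,-1,-1,-1,-1,-1,-1],
)

```text
t: 33.6
eef_pos: [0.5201, 0.0428, 0.1948]
tool_rot: [0.001, 0.652, 0.758, 0.001]
ft_force: [-0.2, 2.6, 12.0]
grip_width: 0.0004
grasp_force: 6.4
```

Run:
```python
from h import *
st();im=optics.read_camera("side");b=im["pixels"][:,:,::-1].copy();cv2.imwrite("pics/s11.png",b)
a=cv2.imread("pics/side1.png");g=lambda x:cv2.cvtColor(x,cv2.COLOR_BGR2GRAY).astype(np.float32)
for j,i,w in [(252,245,14),(253,260,14),(336,237,12),(249,185,12)]:
    W=np.eye(2,3,dtype=np.float32)
    c,W=cv2.findTransformECC(g(a)[i-w:i+w,j-w:j+w],g(b)[i-w:i+w,j-w:j+w],W,cv2.MOTION_TRANSLATION,(3,200,1e-6));print(np.round(W[:,2],2))
```

```text
33.6 [0.5201 0.0428 0.1948] [-0.2  2.6 12. ]
[ 0.31 -1.95]
[ 0.13 -1.36]
[ 0.97 -0.74]
[ 0.61 -0.21]
```

The corner has now gone down a full 6 mm to the bench stop at 12 N, with little side force. I'll let go and move behind the butt.

Call:
step_arm(
  turn=[
    [0,0,0],
    [0,0,0],
    [0,0,0],
    [0,0,0],
    [0,0,0],
    [0,0,0],
    [0,0,0],
    [0,0,0],
    [0,0,0],
    [0,0,0],
  ],
  translation=[
    [0.008,0.01,-0.016],
    [0.008,0.01,-0.016],
    [0,0,-0.08],
    [-0.16,0,0],
    [-0.16,0,0],
    [-0.16,0,0],
    [-0.16,0,0],
    [-0.16,0.01,0],
    [0,0,0],
    [0,0,0],
  ],
  grip=[-1,-1,-1,-1,-1,-1,-1,-1,-1,-1],
)

```text
t: 34.65
eef_pos: [0.5552, -0.1509, 0.2199]
tool_rot: [-0.001, 0.653, 0.758, -0.0]
ft_force: [-0.8, 1.0, 0.2]
grip_width: 0.0007
grasp_force: 0.0
```

Run:
```python
from h import *
st();im=optics.read_camera("side");b=im["pixels"][:,:,::-1].copy()
a=cv2.imread("pics/side1.png");g=lambda x:cv2.cvtColor(x,cv2.COLOR_BGR2GRAY).astype(np.float32)
for j,i,w in [(252,245,14),(253,260,14),(336,237,12),(249,185,12)]:
    W=np.eye(2,3,dtype=np.float32)
    c,W=cv2.findTransformECC(g(a)[i-w:i+w,j-w:j+w],g(b)[i-w:i+w,j-w:j+w],W,cv2.MOTION_TRANSLATION,(3,200,1e-6));print(np.round(W[:,2],2))
for c in ["top","wrist"]:
    optics.read_camera(c);pp(c,"wedge","wedge_butt")
```

```text
34.65 [ 0.5552 -0.1509  0.2199] [-0.8  1.   0.2]
[-0.01  0.02]
[-0.01 -0.01]
[-0.01  0.  ]
[ 0.01 -0.04]
top wedge [([0.5388, -0.0485, 0.0018], 0.89), ([0.3783, -0.0941, -0.0029], 0.77), ([0.3581, 0.2637, 0.0032], 0.58)]
top wedge_butt [([0.5614, -0.2395, 0.0137], 0.97), ([0.3474, -0.0392, 0.0082], 0.76), ([0.5565, -0.1288, 0.0083], 0.64)]
wrist wedge [([0.5463, -0.0439, -0.0003], 0.78), ([0.3801, -0.0945, -0.0026], 0.61)]
wrist wedge_butt [([0.5553, -0.1254, 0.0108], 0.88), ([0.3502, -0.0419, 0.0058], 0.86), ([0.5463, -0.0442, 0.0007], 0.31)]
```

Call:
step_arm(
  turn=[
    [0,0,0],
    [0,0,0],
    [0,0,0],
    [0,0,0],
    [0,0,0],
    [0,0,0],
    [0,0,0],
    [0,0,0],
    [0,0,0],
    [0,0,0],
  ],
  translation=[
    [0,0.012,0.074],
    [0,0,0.074],
    [0,0,0.074],
    [0,0,0.074],
    [0,0,0.074],
    [0,0,0.074],
    [0,0,0.072],
    [0.02,0,0],
    [0.02,0,0],
    [0.02,0,0],
  ],
  grip=[-1,-1,-1,-1,-1,-1,-1,-1,-1,-1],
)

```text
t: 36.0
eef_pos: [0.5572, -0.1344, 0.0931]
tool_rot: [0.001, 0.652, 0.758, 0.0]
ft_force: [0.2, -1.0, -1.2]
grip_width: 0.0006
grasp_force: 0.3
```

Call:
step_arm(
  turn=[
    [0,0,0],
    [0,0,0],
    [0,0,0],
    [0,0,0],
    [0,0,0],
    [0,0,0],
    [0,0,0],
    [0,0,0],
    [0,0,0],
    [0,0,0],
  ],
  translation=[
    [0.014,0,0],
    [0.014,0,0],
    [0.014,0,0],
    [0.014,0,0],
    [0.014,0,0],
    [0.014,0,0],
    [0.014,0,0],
    [0.014,0,0],
    [0.014,0,0],
    [0.014,0,0],
  ],
  grip=[-1,-1,-1,-1,-1,-1,-1,-1,-1,-1],
)

```text
t: 37.0
eef_pos: [0.5512, -0.1, 0.0917]
tool_rot: [0.0, 0.652, 0.758, 0.0]
ft_force: [0.3, -1.4, 2.1]
grip_width: 0.0006
grasp_force: 1.1
```

Call:
step_arm(
  turn=[
    [0,0,0],
    [0,0,0],
    [0,0,0],
    [0,0,0],
    [0,0,0],
    [0,0,0],
    [0,0,0],
    [0,0,0],
    [0,0,0],
    [0,0,0],
  ],
  translation=[
    [0.0024,0,0],
    [0.0024,0,0],
    [0.0024,0,0],
    [0.0024,0,0],
    [0.0024,0,0],
    [0.002,0,0],
    [0.002,0,0],
    [0.002,0,0],
    [0.002,0,0],
    [0.002,0,0],
  ],
  grip=[-1,-1,-1,-1,-1,-1,-1,-1,-1,-1],
)

```text
t: 38.0
eef_pos: [0.5504, -0.0948, 0.0917]
tool_rot: [-0.0, 0.652, 0.758, 0.0]
ft_force: [0.0, -1.5, 0.4]
grip_width: 0.0004
grasp_force: 0.7
```

Call:
step_arm(
  turn=[
    [0,0,0],
    [0,0,0],
    [0,0,0],
    [0,0,0],
    [0,0,0],
    [0,0,0],
    [0,0,0],
    [0,0,0],
    [0,0,0],
    [0,0,0],
  ],
  translation=[
    [0.0014,0,0],
    [0.0014,0,0],
    [0.0014,0,0],
    [0.0014,0,0],
    [0.0014,0,0],
    [0.0014,0,0],
    [0,0,0],
    [0,0,0],
    [0,0,0],
    [0,0,0],
  ],
  grip=[-1,-1,-1,-1,-1,-1,-1,-1,-1,-1],
)

```text
t: 39.0
eef_pos: [0.5501, -0.0928, 0.0917]
tool_rot: [-0.0, 0.652, 0.758, -0.0]
ft_force: [-0.3, -2.5, 0.3]
grip_width: 0.0006
grasp_force: 1.2
```

Call:
step_arm(
  turn=[
    [0,0,0],
    [0,0,0],
    [0,0,0],
    [0,0,0],
    [0,0,0],
    [0,0,0],
    [0,0,0],
    [0,0,0],
    [0,0,0],
    [0,0,0],
  ],
  translation=[
    [0.0014,0,0],
    [0.0014,0,0],
    [0.0014,0,0],
    [0.0014,0,0],
    [0.0014,0,0],
    [0,0,0],
    [0,0,0],
    [0,0,0],
    [0,0,0],
    [0,0,0],
  ],
  grip=[-1,-1,-1,-1,-1,-1,-1,-1,-1,-1],
)

```text
t: 40.0
eef_pos: [0.5499, -0.0912, 0.0918]
tool_rot: [0.0, 0.652, 0.758, -0.0]
ft_force: [1.8, -4.2, -1.1]
grip_width: 0.0007
grasp_force: 2.5
```

Call:
step_arm(
  turn=[
    [0,0,0],
    [0,0,0],
    [0,0,0],
    [0,0,0],
    [0,0,0],
    [0,0,0],
    [0,0,0],
    [0,0,0],
    [0,0,0],
    [0,0,0],
  ],
  translation=[
    [0.0012,0,0],
    [0.0012,0,0],
    [0.0012,0,0],
    [0,0,0],
    [0,0,0],
    [0,0,0],
    [0,0,0],
    [0,0,0],
    [0,0,0],
    [0,0,0],
  ],
  grip=[-1,-1,-1,-1,-1,-1,-1,-1,-1,-1],
)

```text
t: 41.0
eef_pos: [0.5498, -0.0906, 0.0919]
tool_rot: [0.0, 0.652, 0.758, -0.0]
ft_force: [1.0, -6.8, -1.0]
grip_width: 0.0005
grasp_force: 3.2
```

Snug at 6.8 N in the same place as before. Back to the corner for the proving press.

Call:
step_arm(
  turn=[
    [0,0,0],
    [0,0,0],
    [0,0,0],
    [0,0,0],
    [0,0,0],
    [0,0,0],
    [0,0,0],
    [0,0,0],
    [0,0,0],
    [0,0,0],
  ],
  translation=[
    [-0.02,0,0],
    [-0.04,0,0],
    [0,0,-0.08],
    [0,0,-0.08],
    [0,0,-0.08],
    [0,0,-0.08],
    [0,0,-0.08],
    [0,0,-0.08],
    [0,0,-0.07],
    [0,0,0],
  ],
  grip=[-1,-1,-1,-1,-1,-1,-1,-1,-1,-1],
)

```text
t: 42.0
eef_pos: [0.5534, -0.1056, 0.2323]
tool_rot: [0.002, 0.652, 0.758, 0.001]
ft_force: [0.8, 0.5, 0.8]
grip_width: 0.0005
grasp_force: 0.0
```

Call:
step_arm(
  turn=[
    [0,0,0],
    [0,0,0],
    [0,0,0],
    [0,0,0],
    [0,0,0],
    [0,0,0],
    [0,0,0],
    [0,0,0],
    [0,0,0],
    [0,0,0],
  ],
  translation=[
    [0.09,0,0],
    [0.09,0,0],
    [0.09,0,0],
    [0.09,0,0],
    [0.09,0,0],
    [0.09,0,0],
    [0.09,0,0],
    [0,0,0.04],
    [0,0,0.04],
    [0,0,0.01],
  ],
  grip=[-1,-1,-1,-1,-1,-1,-1,-1,-1,-1],
)

```text
t: 43.0
eef_pos: [0.5272, 0.05, 0.204]
tool_rot: [-0.001, 0.652, 0.758, -0.001]
ft_force: [0.0, 0.5, 0.7]
grip_width: 0.0003
grasp_force: 0.0
```

Call:
step_arm(
  turn=[
    [0,0,0],
    [0,0,0],
    [0,0,0],
    [0,0,0],
    [0,0,0],
    [0,0,0],
    [0,0,0],
    [0,0,0],
    [0,0,0],
    [0,0,0],
  ],
  translation=[
    [0,0,0.004],
    [0,0,0.004],
    [0,0,0.004],
    [0,0,0.004],
    [0,0,0.002],
    [0,0,0],
    [0,0,0],
    [0,0,0],
    [0,0,0],
    [0,0,0],
  ],
  grip=[-1,-1,-1,-1,-1,-1,-1,-1,-1,-1],
)

```text
t: 44.0
eef_pos: [0.5284, 0.0508, 0.2023]
tool_rot: [-0.0, 0.652, 0.758, 0.0]
ft_force: [-0.2, 0.3, -0.1]
grip_width: 0.0005
grasp_force: 0.0
```

Call:
step_arm(
  turn=[
    [0,0,0],
    [0,0,0],
    [0,0,0],
    [0,0,0],
    [0,0,0],
    [0,0,0],
    [0,0,0],
    [0,0,0],
    [0,0,0],
    [0,0,0],
  ],
  translation=[
    [0,0,0.004],
    [0,-0.002,0.003],
    [0,-0.002,0.002],
    [0,-0.001,0.0015],
    [0,0,0],
    [0,0,0],
    [0,0,0],
    [0,0,0],
    [0,0,0],
    [0,0,0],
  ],
  grip=[-1,-1,-1,-1,-1,-1,-1,-1,-1,-1],
)

```text
t: 45.0
eef_pos: [0.5281, 0.0507, 0.2009]
tool_rot: [0.001, 0.652, 0.758, 0.001]
ft_force: [0.1, 0.9, 6.0]
grip_width: 0.0005
grasp_force: 3.0
```

Run:
```python
from h import *
st();im=optics.read_camera("side");b=im["pixels"][:,:,::-1].copy()
a=cv2.imread("pics/side1.png");g=lambda x:cv2.cvtColor(x,cv2.COLOR_BGR2GRAY).astype(np.float32)
for j,i,w in [(252,245,14),(253,260,14),(336,237,12),(249,185,12)]:
    W=np.eye(2,3,dtype=np.float32)
    c,W=cv2.findTransformECC(g(a)[i-w:i+w,j-w:j+w],g(b)[i-w:i+w,j-w:j+w],W,cv2.MOTION_TRANSLATION,(3,200,1e-6));print(np.round(W[:,2],2))
st()
```

```text
45.0 [0.5281 0.0507 0.2009] [0.1 0.9 6. ]
[-0.04  0.03]
[-0.04  0.02]
[0.05 0.02]
[0.01 0.03]
45.05 [0.5281 0.0507 0.201 ] [1.4 1.1 5.9]
```

Level and still. I'll add about 5 N.

Call:
step_arm(
  turn=[
    [0,0,0],
    [0,0,0],
    [0,0,0],
    [0,0,0],
    [0,0,0],
    [0,0,0],
    [0,0,0],
    [0,0,0],
    [0,0,0],
    [0,0,0],
  ],
  translation=[
    [0,-0.001,0.002],
    [0,-0.001,0.0015],
    [0,0,0],
    [0,0,0],
    [0,0,0],
    [0,0,0],
    [0,0,0],
    [0,0,0],
    [0,0,0],
    [0,0,0],
  ],
  grip=[-1,-1,-1,-1,-1,-1,-1,-1,-1,-1],
)

```text
t: 46.05
eef_pos: [0.5279, 0.0507, 0.2008]
tool_rot: [0.001, 0.652, 0.758, 0.001]
ft_force: [-0.6, 0.8, 9.8]
grip_width: 0.0003
grasp_force: 5.1
```

Call:
step_arm(
  turn=[
    [0,0,0],
    [0,0,0],
    [0,0,0],
    [0,0,0],
    [0,0,0],
    [0,0,0],
    [0,0,0],
    [0,0,0],
    [0,0,0],
    [0,0,0],
  ],
  translation=[
    [0,0,0.0006],
    [0,0,0],
    [0,0,0],
    [0,0,0],
    [0,0,0],
    [0,0,0],
    [0,0,0],
    [0,0,0],
    [0,0,0],
    [0,0,0],
  ],
  grip=[-1,-1,-1,-1,-1,-1,-1,-1,-1,-1],
)

```text
t: 47.05
eef_pos: [0.5279, 0.0507, 0.2008]
tool_rot: [0.001, 0.652, 0.758, 0.001]
ft_force: [-0.8, 1.1, 11.7]
grip_width: 0.0008
grasp_force: 5.6
```

```bash
python3 -c "
from h import *
st();print(r.finish_job())"
```

```text
47.05 [0.5279 0.0507 0.2008] [-0.8  1.1 11.7]
the job is handed in; nothing more can be done
None
```

The job is handed in at 47 s: the wedge is snug under the short foot, and the case stands level in its original place without rocking under a final press of about 11 N. The first rock press and wedging came up short (about 2 of 6 mm), so I dragged the wedge back by fingertip pressure, without gripping, and redid the whole sequence.

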